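# Weigh a turned flute blank on the bench balance

## Robot

A 6-joint arm with a two-finger parallel gripper is mounted at the origin on the work surface. World frame = base frame: x ahead of the robot, y to its left, z up, the work surface at z = 0. Lengths are in m, angles in rad, forces in N, time in s.
With the tool pointing down it reaches from about 0.35 to 0.8 m from the base axis. Payload 7.3 kg.
Tool frame: the origin (TCP) lies at the very end of the fingers, on their centre line; the grasp point (between the pads) lies 19 mm behind it; z points along the fingers, y is the line along which they close (so a half turn about z gives the same grasp; the last joint's range is limited). The gripper opens to 85 mm and grips with 20 to 120 N. Pads are 22 mm wide; open, the fingers measure 114 mm over their backs; the gripper's body (76 mm by 85 mm) begins 54 mm behind the grasp point. The pads swing forward as they close: fully open they stand 13 mm farther back than shut.
Start: joints at [-1.417, 0.342, 1.524, -0, 1.275, -0.146], TCP at [0.155, -0.502, 0.231] pointing down, gripper open.
Joint ranges: [-2.53, 2.53], [-0.77, 2.02], [0.04, 2.7], [-1, 4.14], [0.28, 2.66], [-3.11, 3.11]. Speed limits (rad/s): [2.57, 2.57, 3.14, 3.14, 3.14, 3.14].

## Interface

Orientations are given as a rotation vector (axis times angle).
In Python, from cell import arm gives the robot as it stands.
- The arm moves only by the tool step_arm, never from a script. Its argument "commands" is a list of rows, each a list of 2 entries, a list of its own where there are three numbers: the shift along the tool's x, y, z in m, then the turn about the tool's z in degrees. In form: [[[tx, ty, tz], yaw], ...]. A call has 1 to 8 rows; each row shifts and turns the commanded pose from where the row before left it, along the tool's axes as they then stand; what a row does not reach is not made up. A row lasts 1/10 s, in which the tool goes at most 50 mm and 8.59 degrees, less where a joint would pass 70% of its speed; a pose out of reach is approached as far as the arm can. A call is refused whole if a number of a shift passes 0.05 or a number of a turn 8.59, either way. A call with a gripper value outside its range is refused whole. "gripper" is the opening in per cent of the stroke, from 0 (shut) to 100 (fully open), set as the call begins (left out, the last holds). The fingers move at their own pace and stop on an object; "newtons" is the grip in N (left out, the last holds). Time passes only in rows, so rows that do not move let the fingers close. It gives the time, the measured TCP pose, the force, the opening and the grip force at its end, in the units of the state.
- arm.get_state(): the state, without advancing time (a new reading comes with each control period).
- arm.snapshot(name): name is "side" or "top" or "wrist"; returns the picture (400x640x3 uint8, red, green, blue); there is no depth.
- arm.calibration(name): a dict with "fx", "fy", "cx", "cy" (pixels), "position" and "orientation" of the camera in the world. Camera axes: x right, y down, z forward; pixel columns grow to the right and rows downward; lengths in m; the calibration is good to about 2 mm. A picture is of the moment at which its call begins: read the wrist's pose just before it. calibration takes no time and is no camera call; for the wrist camera it gives the pose at the moment of the call.
- arm.job_done(): hands the job in; it is judged then, once.
The state is a dict: "time": time; "joint_pos": joint angles; "dq": joint speeds; "joint_torque": joint torques, N m; "ee_pos": TCP position; "eef_rot": TCP orientation; "contact_force": force on the tool from outside, world axes, zero at the start; "moment": the same for the moment, N m; "finger_gap": opening from 0.0 (shut) to 1.0 (fully open); "grasp_force": force on a finger pad.
Only numpy, scipy, OpenCV 4.12 (cv2) and the standard library are available. Lean on these libraries where they do the work, as an engineer would, in place of code of your own. Each camera call takes 0.05 s, during which the arm holds its last target. There are 200 camera calls.

## Task

Weigh the turned wooden blank that stands on the left pan of the bench balance: set weights from the tray on the right pan, each put down gently, and nudge the poise along the graduated bar with light fingertip pushes, never gripping it, until the beam, left free, comes to rest level. The balance is delicate, so do not lean on it; leave the blank where it stands, the weights you do not need upright in the tray and the other things on the bench undisturbed.

Things in the scene. Friction and masses are not known exactly. Their poses are not given: they have to be found in the camera images.
- balance: Two-pan bench balance, fixed; bears only a few newtons from a finger or a weight set down. Origin: centre of the base's underside, on the bench; x points from its front (graduated bar) to its back, y to the left pan, z up. Grey base 120 (x) by 290 mm (y), 58 mm high. Pans 140 mm across at y = +100 mm (left) and -100 mm (right); where on a pan a load stands does not matter
- pivot (a point): Middle of the beam's pivot axis, 85 mm above the bench over the balance's origin, axis along balance x. The graduated bar (6 mm thick, 14 mm tall, along balance y) lies at x = -105 mm with its centre at this height; it is carried by the beam and tilts with it. Behind the pivot, at x = +29 mm, a mast with the white pointer scale, 54 mm wide, reaches 203 mm above the bench
- beam (a joint): Tilt of the beam, rad. 0 = level (pointer at the middle mark); positive = right pan down; stops at -0.12 and +0.12, where a pan is 12 mm off its level height. Starts at -0.12 (blank down). Free, it settles within 1.5 s at about 0.01 rad per gram of imbalance, so it lies on a stop beyond about 12 g. A finger on poise or bar falsifies it
- poise (a joint): Place of the brass poise along the graduated bar, m: 0 (at the bar's middle, counts 0 g) to 0.075 (towards the right, balance -y; counts 50 g for the right pan; 0.67 g per mm). Marks every 5 mm. A dry slide: it takes about 0.7 N to move and stays where it is left; rigid stops at both ends. Starts anywhere on its travel
- poise_post (a point): Centre of the top of the poise's finger post, to push it by: upright brass post 14 mm across, 24 mm tall, on a saddle block 20 mm (x) by 18 mm (y) whose top lies 28 mm below this point. This point lies 39 mm above the bar's centre line. Nearest other thing: the pans' rims, at least 25 mm away in balance x
- pan_right_floor (a point): Centre of the inner floor of the right pan, 119 mm above the bench when level; 134 mm across inside a rim 3 mm high. z up. It yields downwards under load until the beam meets its stop
- pan_left_floor (a point): The same of the left pan, where the blank stands
- blank: Turned dark hardwood flute-joint blank, loose, standing on the left pan: collar 64 mm across and 14 mm tall, barrel 52 mm across to 64 mm, tenon 36 mm across to 86 mm. Mass unknown, between about 120 and 195 g. Origin: centre of its underside, z up
- tray: Shallow wooden tray, fixed, 190 mm (x) by 170 mm (y), walls 6 mm thick and 12 mm high, floor 6 mm thick. Origin: centre of its underside, on the bench; x and y along its sides. The four weights stand in it in a two by two pattern, 68 mm apart along its x and y, any weight in any place
- w200: 200 g weight, plain steel, loose: cylinder 30 mm across and 30 mm tall with a knob 20 mm across above it, 43 mm tall in all. Origin: centre of its underside, z up. Starts upright in the tray
- w100: 100 g weight, plain steel, loose: cylinder 24 mm across and 24 mm tall with a knob 16 mm across above it, 35 mm tall in all. Origin: centre of its underside, z up. Starts upright in the tray
- w50: 50 g weight, plain steel, loose: cylinder 19 mm across and 19 mm tall with a knob 13 mm across above it, 29 mm tall in all. Origin: centre of its underside, z up. Starts upright in the tray
- w20: 20 g weight, plain steel, loose: cylinder 14 mm across and 13.5 mm tall with a knob 10 mm across above it, 22 mm tall in all. Origin: centre of its underside, z up. Starts upright in the tray
- file: Bystander: flat file 310 mm long with a handle, lying on the bench in front of the balance. Origin: on the bench 50 mm ahead of the handle; x along the blade
- screwdriver: Bystander: screwdriver, 190 mm, lying along its x, left of the balance
- sanding_block: Bystander: cork block 75 x 45 x 28 mm, origin centre of its underside, behind the tray
- tape: Bystander: cardboard ring 90 mm across, 24 mm high, right of the tray
- glue: Bystander: white bottle 44 mm across, 120 mm tall, standing behind and left of the balance
- bamboo: Bystander: piece of bamboo 110 mm long, 37 mm high, lying along its x behind the balance
- brush: Bystander: brush 180 mm long, lying left of the balance towards the robot
- offcut: Bystander: wood offcut 55 x 34 x 22 mm, origin centre of its underside, between the tray and the back right corner of the balance
Not all that is in view belongs to the job. Leave any red look-alike of the w100 alone.

How it is judged:
On the way:
1. the 100 g weight stands on the right pan, let go (horizontal distance between w100 and pan_right_floor below 0.066 m and z of w100 in the frame of pan_right_floor between -0.006 and 0.006 m and angle between w100's own z axis and vertical below 0.12 rad and contact force between the fingers and w100 below 0.05 N), for 0.2 s.
At the end, for the whole second after the job is handed in: The beam rests within 0.02 rad of level, free; the blank stands on the left pan; the 100 g weight, with any others needed, stands upright on the right pan (foot within 6 mm of its floor) and the remaining weights stand upright in the tray (value of joint beam between -0.02 and 0.02 rad and velocity of joint beam between -0.05 and 0.05 rad/s and horizontal distance between blank and pan_left_floor below 0.066 m and z of blank in the frame of pan_left_floor between -0.006 and 0.006 m and angle between each of blank, w100's own z axis and vertical below 0.12 rad and horizontal distance between w100 and pan_right_floor below 0.066 m and z of w100 in the frame of pan_right_floor between -0.006 and 0.006 m and ((horizontal distance between w200 and pan_right_floor below 0.066 m and z of w200 in the frame of pan_right_floor between -0.006 and 0.006 m and angle between w200's own z axis and vertical below 0.12 rad) or (z of w200 in the frame of tray between 0 and 0.012 m and horizontal distance between w200 and tray below 0.12 m and angle between w200's own z axis and vertical below 0.12 rad)) and ((horizontal distance between w50 and pan_right_floor below 0.066 m and z of w50 in the frame of pan_right_floor between -0.006 and 0.006 m and angle between w50's own z axis and vertical below 0.12 rad) or (z of w50 in the frame of tray between 0 and 0.012 m and horizontal distance between w50 and tray below 0.12 m and angle between w50's own z axis and vertical below 0.12 rad)) and ((horizontal distance between w20 and pan_right_floor below 0.066 m and z of w20 in the frame of pan_right_floor between -0.006 and 0.006 m and angle between w20's own z axis and vertical below 0.12 rad) or (z of w20 in the frame of tray between 0 and 0.012 m and horizontal distance between w20 and tray below 0.12 m and angle between w20's own z axis and vertical below 0.12 rad))); the robot touches nothing.
It fails at once if the fingers load the balance (base, beam, bar, poise or pans) with more than 10 N (contact force between the fingers and balance above 10 N).
It fails at once if a weight is dropped or pressed on the balance with more than 12 N (contact force between any of w200, w100, w50, w20 and balance above 12 N).
It fails at once if the blank is shifted over the pan or tipped, or handled (distance of blank from where it was at the start of the episode above 0.045 m or angle between blank's own z axis and vertical above 0.2 rad or contact force between the fingers and blank above 1 N).
It fails at once if a bystander on the bench is moved by more than 30 mm (distance of any of file, screwdriver, sanding_block, tape, glue, bamboo, brush, offcut from where it was at the start of the episode above 0.03 m).
It also fails if it takes over 72 s, if anything falls off the work surface, if the arm or the gripper's body presses on something with over 40 N, if the wrist force passes 120 N, or if a joint passes its speed limit or range.

## Working session

There is one attempt and no reset: what is moved stays moved. The work goes in short steps, Python scripts to look and compute and a tool call to move; the robot and the scene stay as the last step left them, time stands still between calls to the robot, and variables do not carry over. Pictures are saved under pics/ and viewed, at most 10 in all, crops included, and the job is handed in when it is done.

Besides the shell and the picture viewer there is one more tool, called after "Request:" as name([rows], argument=value, ...), one row to a line, values as JSON. step_arm: Moves the arm, as the interface text tells. Its arguments: {"type":"object","properties":{"commands":{"type":"array"},"gripper":{"type":"number"},"newtons":{"type":"number"}},"required":["commands"]}

```bash
mkdir -p pics; cat > h.py <<'E'
import numpy as np, cv2
from scipy.spatial.transform import Rotation as R
from cell import arm
def cal(n):
    c=arm.calibration(n); o=np.array(c["orientation"],float)
    M=o if o.shape==(3,3) else (R.from_rotvec(o).as_matrix() if o.size==3 else R.from_quat(o).as_matrix())
    return c,M,np.array(c["position"])
def ray(n,u,v,z,C=None):
    c,M,p=C or cal(n); d=M@np.array([(u-c["cx"])/c["fx"],(v-c["cy"])/c["fy"],1]); return p+d*(z-p[2])/d[2]
def proj(n,P,C=None):
    c,M,p=C or cal(n); q=M.T@(np.array(P)-p); return np.array([c["fx"]*q[0]/q[2]+c["cx"],c["fy"]*q[1]/q[2]+c["cy"]])
def tri(obs):
    A=np.zeros((3,3));b=np.zeros(3)
    for (c,M,p),u,v in obs:
        d=M@np.array([(u-c["cx"])/c["fx"],(v-c["cy"])/c["fy"],1]); d/=np.linalg.norm(d); Q=np.eye(3)-np.outer(d,d); A+=Q;b+=Q@p
    return np.linalg.solve(A,b)
def snap(n,f=None):
    im=arm.snapshot(n)
    if f: cv2.imwrite(f"pics/{f}.png",im[:,:,::-1])
    return im
E
python3 - <<'E'
from h import *
for n in ("side","top"): print(n,arm.calibration(n)); 
a=snap("top");b=snap("side")
cv2.imwrite("pics/a.png",cv2.resize(a,(800,500))[:,:,::-1]);cv2.imwrite("pics/b.png",cv2.resize(b,(800,500))[:,:,::-1])
np.save("top0.npy",a);np.save("side0.npy",b)
print(arm.get_state())
E
```

```text
side {'fx': 511.4631800355232, 'fy': 511.4631800355232, 'cx': 323.3034995130647, 'cy': 198.64208544680295, 'position': array([ 0.33891604, -1.13610513,  1.0860307 ]), 'orientation': array([-2.30262621,  0.19063592, -0.09489377])}
top {'fx': 511.03421001818236, 'fy': 511.03421001818236, 'cx': 313.13461151603684, 'cy': 193.75449245795744, 'position': array([ 0.26529784, -0.04426496,  1.6256974 ]), 'orientation': array([-2.17584194,  2.11565788, -0.1979634 ])}
{'time': 0.1, 'joint_pos': array([-1.41700507e+00,  3.42658026e-01,  1.52494681e+00, -1.39629352e-05,
        1.27545862e+00, -1.45989757e-01]), 'dq': array([ 0.00082155, -0.00212629, -0.00270739, -0.00129535, -0.00408954,
       -0.00039499]), 'joint_torque': array([ 7.47803824e-04, -4.34449017e+01, -2.46489125e+01, -1.53669494e-04,
        4.68058264e-03,  2.40169425e-05]), 'ee_pos': array([ 0.1550006 , -0.50119147,  0.23068406]), 'eef_rot': array([-3.10491214e+00, -4.68920316e-01,  2.99764320e-05]), 'contact_force': array([ 0.01301234,  0.0356636 , -0.25937787]), 'moment': array([ 0.0231198 ,  0.06844707, -0.03702091]), 'grasp_force': 0.0, 'finger_gap': 0.9940251657788938}
```

View pics/a.png

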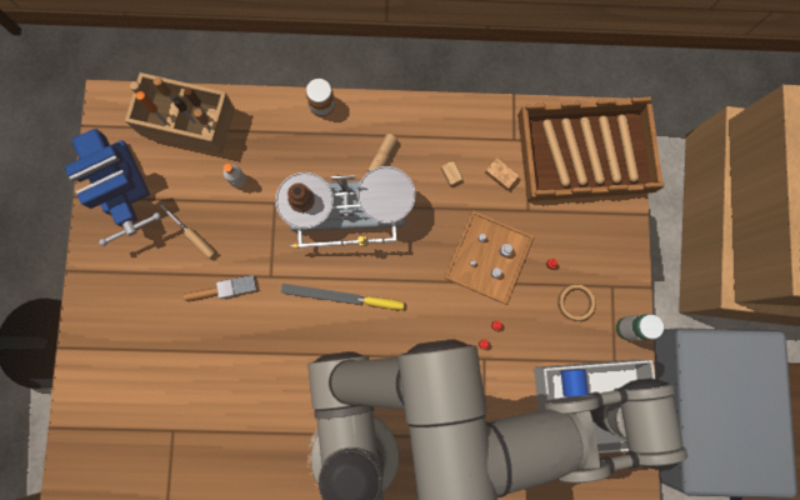

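View pics/b.png

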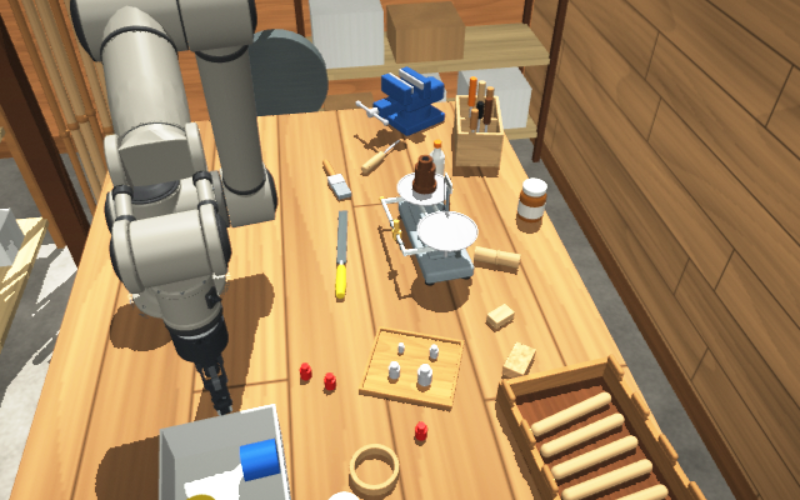

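The top view (800x500) shows the weights in the tray at (483,238), (507,250), (474,264) and (497,273). The poise is at about (361,240), the right pan at (387,195), and the left pan with the blank at (305,200). Three red look-alikes stand outside the tray at (552,264), (497,326) and (485,344). By size, (497,273) should be the w100: it is the second-largest steel one and stands in the tray. I'll confirm that in a crop.

```bash
python3 - <<'E'
from h import *
a=np.load("top0.npy");b=np.load("side0.npy")
x=cv2.resize(a[165:245,350:430],(400,400),interpolation=cv2.INTER_CUBIC)
y=cv2.resize(b[255:330,285:375],(400,333),interpolation=cv2.INTER_CUBIC)
z=cv2.resize(a[130:205,215:340],(400,240),interpolation=cv2.INTER_CUBIC)
w=cv2.resize(b[120:235,290:390],(209,240),interpolation=cv2.INTER_CUBIC)
m=np.zeros((600,800,3),np.uint8); m[:360,:400]=x[:360]; m[:333,400:]=y; m[360:,:400]=z; m[360:,400:609]=w
cv2.imwrite("pics/c.png",m[:,:,::-1])
T=cal("top")
for nm,(u,v),h in [("w50",(483,238),.03),("w200",(507,250),.04),("w20",(474,264),.025),("w100",(497,273),.035),("poise",(361,240),.124),("panR",(387,195),.13),("panL",(305,200),.11)]:
    print(nm,ray("top",u*.8,v*.8,h,T).round(3))
E
```

```text
w50 [ 0.546 -0.307  0.03 ]
w200 [ 0.515 -0.366  0.04 ]
w20 [ 0.479 -0.285  0.025]
w100 [ 0.457 -0.342  0.035]
poise [ 0.516 -0.     0.124]
panR [ 0.626 -0.059  0.13 ]
panL [0.612 0.139 0.11 ]
```

View pics/c.png

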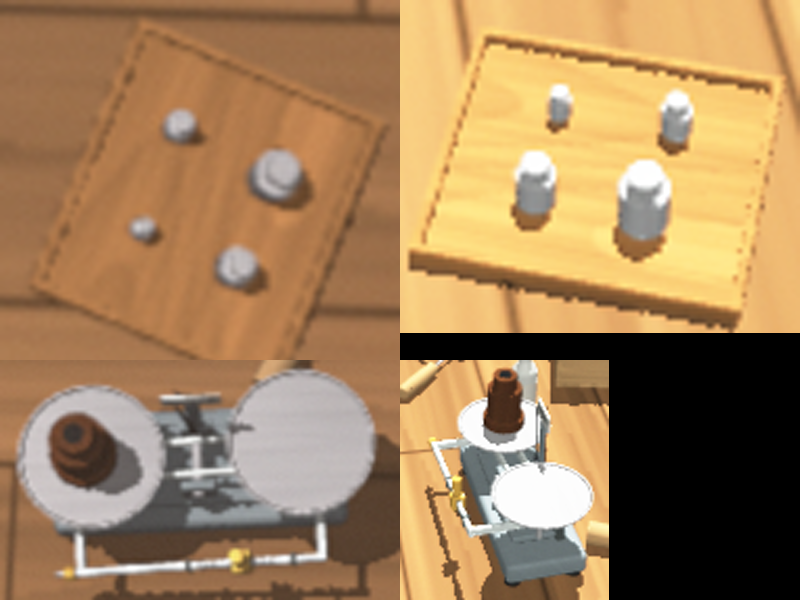

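The crop confirms the w100 is the second-largest steel cylinder: top-view crop (237,268), side-view crop (535,183). It is grey and in the tray, while the red ones are outside. Next I triangulate.

```bash
python3 - <<'E'
from h import *
a=np.load("top0.npy");b=np.load("side0.npy");T=cal("top");S=cal("side")
def blobs(im,roi,f,mn=8):
    u0,v0,u1,v1=roi; c=im[v0:v1,u0:u1]; hsv=cv2.cvtColor(c,cv2.COLOR_RGB2HSV); m=f(hsv).astype(np.uint8)
    n,l,st,ce=cv2.connectedComponentsWithStats(m); return [(int(st[i,4]),ce[i]+[u0,v0]) for i in range(1,n) if st[i,4]>=mn]
steel=lambda h:(h[...,1]<75)&(h[...,2]>90)
A=blobs(a,(362,175,425,235),steel);B=blobs(b,(300,265,365,315),steel)
for x in A: print("top",x)
for x in B: print("side",x)
P0=dict(w50=(.546,-.307,.02),w200=(.515,-.366,.027),w20=(.479,-.285,.017),w100=(.457,-.342,.023))
for k,p in P0.items():
    ua=min(A,key=lambda x:np.linalg.norm(x[1]-proj("top",p,T))); ub=min(B,key=lambda x:np.linalg.norm(x[1]-proj("side",p,S)))
    print(k,ua[0],ub[0],tri([(T,*ua[1]),(S,*ub[1])]).round(4))
yel=lambda h:(h[...,0]>15)&(h[...,0]<35)&(h[...,1]>150)&(h[...,2]>90)
A=blobs(a,(225,180,330,205),yel,4);B=blobs(b,(295,155,335,200),yel,4);print(A,B)
ua=max(A,key=lambda x:x[0]);ub=max(B,key=lambda x:x[0]);print("poise",tri([(T,*ua[1]),(S,*ub[1])]))
# pans
def pan(im,seed):
    h=cv2.cvtColor(im,cv2.COLOR_RGB2HSV); m=((h[...,1]<50)&(h[...,2]>150)).astype(np.uint8)
    m=cv2.morphologyEx(m,cv2.MORPH_OPEN,np.ones((9,9)))
    n,l,st,ce=cv2.connectedComponentsWithStats(m); i=l[seed[1],seed[0]]
    c=max(cv2.findContours((l==i).astype(np.uint8),0,1)[0],key=cv2.contourArea); return cv2.fitEllipse(cv2.convexHull(c))
eT=pan(a,(312,156));eS=pan(b,(357,185));print(eT,eS)
print("panR",tri([(T,*eT[0]),(S,*eS[0])]),ray("top",*eT[0],.133,T))
eL=pan(a,(225,160));print(eL,ray("top",*eL[0],.109,T))
C,M,p=cal("wrist");print(p,M)
E
```

```text
top (33, array([385.42424242, 189.57575758]))
top (84, array([404.57142857, 199.5952381 ]))
top (18, array([378.        , 210.33333333]))
top (51, array([396.82352941, 217.84313725]))
side (36, array([320.63888889, 277.69444444]))
side (68, array([346.77941176, 280.72058824]))
side (112, array([315.        , 295.58035714]))
side (179, array([339.29050279, 299.4972067 ]))
w50 33 68 [ 0.5512 -0.3061  0.0171]
w200 84 179 [ 0.5193 -0.3665  0.0228]
w20 18 36 [ 0.4844 -0.283   0.0146]
w100 51 112 [ 0.4606 -0.3422  0.0198]
[] [(75, array([317.02666667, 183.90666667]))]Traceback (most recent call last):
  File "<stdin>", line 16, in <module>
ValueError: max() iterable argument is empty
```

```bash
python3 - <<'E'
from h import *
a=np.load("top0.npy");b=np.load("side0.npy");T=cal("top");S=cal("side")
h=cv2.cvtColor(a[185:200,280:300],cv2.COLOR_RGB2HSV); m=(h[...,0]>17)&(h[...,0]<35)&(h[...,1]>90)&(h[...,2]>100)
v,u=np.nonzero(m);print(len(u)); ut=(u.mean()+280,v.mean()+185); print(ut,"poise",tri([(T,*ut),(S,317.03,183.9)]))
def pan(im,seed):
    h=cv2.cvtColor(im,cv2.COLOR_RGB2HSV); m=((h[...,1]<50)&(h[...,2]>120)).astype(np.uint8)
    m=cv2.morphologyEx(m,cv2.MORPH_OPEN,cv2.getStructuringElement(2,(13,13)))
    n,l,st,ce=cv2.connectedComponentsWithStats(m); i=l[seed[1],seed[0]]
    c=max(cv2.findContours((l==i).astype(np.uint8),0,1)[0],key=cv2.contourArea); return cv2.fitEllipse(cv2.convexHull(c))
eT=pan(a,(312,156));eS=pan(b,(357,185));print(eT,eS)
print("panR",tri([(T,*eT[0]),(S,*eS[0])]),ray("top",*eT[0],.133,T))
eL=pan(a,(228,170));print(eL,ray("top",*eL[0],.109,T))
C,M,p=cal("wrist");print(p,M)
E
```

```text
45
(np.float64(289.3333333333333), np.float64(192.15555555555557)) poise [ 0.52023458 -0.00108006  0.09969975]
((308.3901672363281, 155.758544921875), (45.31410217285156, 46.89303207397461), 58.851806640625) ((356.4724426269531, 184.87925720214844), (34.24927520751953, 49.75672149658203), 90.93817901611328)
panR [ 0.62723513 -0.05535307  0.12765696] [ 0.62618483 -0.05532571  0.133     ]Traceback (most recent call last):
  File "<stdin>", line 12, in <module>
  File "<stdin>", line 9, in pan
cv2.error: OpenCV(4.12.0) /io/opencv/modules/imgproc/src/shapedescr.cpp:361: error: (-201:Incorrect size of input array) There should be at least 5 points to fit the ellipse in function 'fitEllipseNoDirect'
```

Request:
step_arm([
  [[0.02, -0.004, 0], 0],
  [[0.04, -0.008, 0], 0],
  [[0.045, -0.008, 0], 0],
  [[0.045, -0.008, 0], 0],
  [[0.045, -0.008, 0], 0],
  [[0.045, -0.008, 0], 0],
  [[0.04, -0.008, 0], 0],
  [[0.03, -0.006, 0], 0],
], gripper=55)

```text
time: 0.9
ee_pos: [0.436, -0.3528, 0.2309]
eef_rot: [-3.105, -0.472, 0.0]
contact_force: [0.6, -0.6, -0.5]
finger_gap: 0.548
grasp_force: 0.0
```

```bash
cat >> h.py <<'E'
def pose():
    s=arm.get_state(); return np.array(s["ee_pos"]),R.from_rotvec(s["eef_rot"]).as_matrix(),s
def to(P):
    p,M,s=pose(); return (M.T@(np.array(P)-p)).round(4)
E
python3 - <<'E'
from h import *
p,M,s=pose(); C=cal("wrist"); im=snap("wrist","w1"); print(p,s["time"],M.round(3).tolist(),s["finger_gap"]); print(C[2],C[1].round(2).tolist())
np.save("w1.npy",im)
for k,q in dict(w50=(.551,-.306,.02),w200=(.519,-.3665,.027),w20=(.484,-.283,.017),w100=(.4606,-.342,.023)).items(): print(k,proj("wrist",q,C))
E
```

```text
[ 0.43602874 -0.35284544  0.2308802 ] 0.9 [[0.955, 0.297, -0.0], [0.297, -0.955, 0.001], [-0.0, -0.001, -1.0]] 0.5484195606905313
[ 0.51050919 -0.33006089  0.37332913] [[0.3, -0.91, -0.29], [-0.95, -0.28, -0.09], [0.0, 0.3, -0.95]]
w50 [307.62282108  53.86936801]
w200 [353.63971922 103.23025401]
w20 [269.99675051 111.42849055]
w100 [315.21814414 148.76045037]
```

View pics/w1.png

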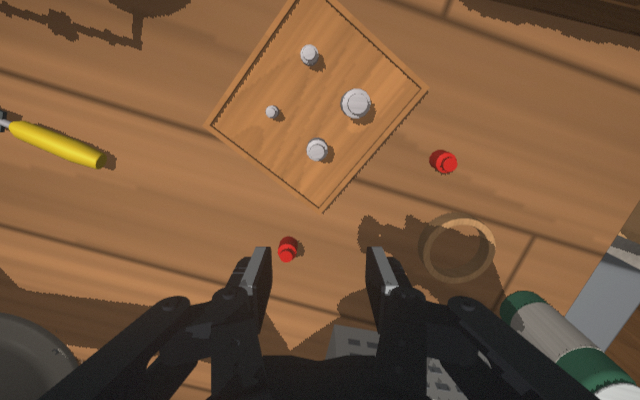

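The wrist view shows all four weights: w50 (309,54), w200 (356,103), w20 (272,112) and w100 (317,150). These are within 2 px of the predictions. I'll refine with this third ray.

```bash
python3 - <<'E'
from h import *
im=np.load("w1.npy");C=cal("wrist");T=cal("top");S=cal("side")
h=cv2.cvtColor(im,cv2.COLOR_RGB2HSV); m=((h[...,1]<80)&(h[...,2]>90)).astype(np.uint8)
n,l,st,ce=cv2.connectedComponentsWithStats(m)
o=dict(w50=((385.4,189.6),(346.8,280.7),(308,54)),w200=((404.6,199.6),(339.3,299.5),(355,103)),w20=((378,210.3),(320.6,277.7),(271,112)),w100=((396.8,217.8),(315,295.6),(316,150)))
for k,(a,b,c) in o.items():
    i=min((i for i in range(1,n) if st[i,4]>30),key=lambda i:np.hypot(*(ce[i]-c)));
    P=tri([(T,*a),(S,*b),(C,*ce[i])]);
    print(k,st[i,4],ce[i].round(1),P.round(4),tri([(S,*b),(C,*ce[i])]).round(4),"to",to([P[0],P[1],.010]), "wristplane",ray("wrist",*ce[i],P[2],C).round(4))
E
```

```text
w50 288 [308.7  54. ] [ 0.5525 -0.3053  0.0164] [ 0.5536 -0.3041  0.0146] to [ 0.1215 -0.0093  0.2211] wristplane [ 0.555  -0.3044  0.0164]
w200 713 [355.3 103.1] [ 0.5207 -0.3663  0.022 ] [ 0.5214 -0.366   0.0218] to [0.0729 0.0394 0.2209] wristplane [ 0.5232 -0.3663  0.022 ]
w20 127 [271.4 111.2] [ 0.4856 -0.2823  0.0133] [ 0.4866 -0.2811  0.0118] to [ 0.0645 -0.0513  0.221 ] wristplane [ 0.4877 -0.2816  0.0133]
w100 395 [316.7 149. ] [ 0.4617 -0.3418  0.0183] [ 0.4622 -0.3412  0.0177] to [ 0.0239 -0.0016  0.2208] wristplane [ 0.4635 -0.3416  0.0183]
```

Request:
step_arm([
  [[0.013, -0.001, 0.03], 0],
  [[0.012, -0.001, 0.045], 0],
  [[0, 0, 0.045], 0],
  [[0, 0, 0.045], 0],
  [[0, 0, 0.03], 0],
  [[0, 0, 0.015], 0],
  [[0, 0, 0.008], 0],
  [[0, 0, 0], 0],
])

```text
time: 1.75
ee_pos: [0.4568, -0.345, 0.0123]
eef_rot: [-3.105, -0.469, 0.002]
contact_force: [-0.0, -0.1, 0.2]
finger_gap: 0.555
grasp_force: 0.0
```

Request:
step_arm([
  [[0, 0, 0], 0],
  [[0, 0, 0], 0],
  [[0, 0, 0], 0],
  [[0, 0, 0], 0],
  [[0, 0, 0], 0],
], gripper=10, newtons=25)

```text
time: 2.25
ee_pos: [0.458, -0.346, 0.0146]
eef_rot: [3.104, 0.469, 0.002]
contact_force: [-0.5, 0.6, 6.5]
finger_gap: 0.267
grasp_force: 25.1
```

The fingertips seem to touch the tray floor at this height (6.5 N), so I'll regrasp a bit higher.

Request:
step_arm([
  [[0, 0, 0], 0],
  [[0, 0, 0], 0],
  [[0.004, 0, -0.006], 0],
  [[0, 0, 0], 0],
], gripper=50)

```text
time: 2.65
ee_pos: [0.462, -0.3444, 0.0201]
eef_rot: [3.105, 0.469, 0.002]
contact_force: [0.2, -0.3, 0.7]
finger_gap: 0.496
grasp_force: 0.0
```

Request:
step_arm([
  [[0, 0, 0], 0],
  [[0, 0, 0], 0],
  [[0, 0, 0], 0],
  [[0, 0, 0], 0],
  [[0, 0, 0], 0],
], gripper=10, newtons=25)

```text
time: 3.15
ee_pos: [0.4614, -0.3441, 0.0195]
eef_rot: [3.106, 0.469, 0.0]
contact_force: [-0.1, 1.8, 4.8]
finger_gap: 0.269
grasp_force: 24.6
```

Request:
step_arm([
  [[0, 0, -0.01], 0],
  [[0, 0, -0.04], 0],
  [[0, 0, -0.045], 0],
  [[0, 0, -0.045], 0],
  [[0, 0, -0.04], 0],
  [[0, 0, -0.02], 0],
])

```text
time: 3.75
ee_pos: [0.4619, -0.345, 0.2238]
eef_rot: [3.102, 0.468, 0.005]
contact_force: [0.2, -0.4, -1.7]
finger_gap: 0.267
grasp_force: 24.9
```

Request:
step_arm([
  [[0.02, -0.02, 0], 0],
  [[0.03, -0.03, 0], 0],
  [[0.034, -0.033, 0], 0],
  [[0.034, -0.033, 0], 0],
  [[0.034, -0.033, 0], 0],
  [[0.034, -0.033, 0], 0],
  [[0.025, -0.024, 0], 0],
  [[0.012, -0.011, 0], 0],
])

```text
time: 4.55
ee_pos: [0.6109, -0.068, 0.2192]
eef_rot: [-3.105, -0.474, 0.0]
contact_force: [0.1, 0.3, -0.7]
finger_gap: 0.26
grasp_force: 24.8
```

Request:
step_arm([
  [[0, 0, 0], 0],
  [[0, 0, 0], 0],
])

```text
time: 4.75
ee_pos: [0.6098, -0.0718, 0.2192]
eef_rot: [3.106, 0.469, -0.001]
contact_force: [0.6, 0.3, -1.5]
finger_gap: 0.261
grasp_force: 24.8
```

```bash
python3 - <<'E'
from h import *
p,M,s=pose(); print(p,to((.612,-.072,.146)))
C=cal("wrist"); w=snap("wrist"); t=snap("side"); S=cal("side"); np.save("w2.npy",w); np.save("s2.npy",t)
u,v=proj("side",p,S).astype(int); c=cv2.resize(t[v-70:v+70,u-60:u+60],(480,560),interpolation=2)
m=np.zeros((560,800,3),np.uint8); m[:,:480]=c; m[:200,480:]=cv2.resize(w,(320,200)); cv2.imwrite("pics/d.png",m[:,:,::-1]); print(u,v)
E
```

```text
[ 0.60975556 -0.0717642   0.21915259] [0.0021 0.0009 0.0732]
353 163
```

View pics/d.png

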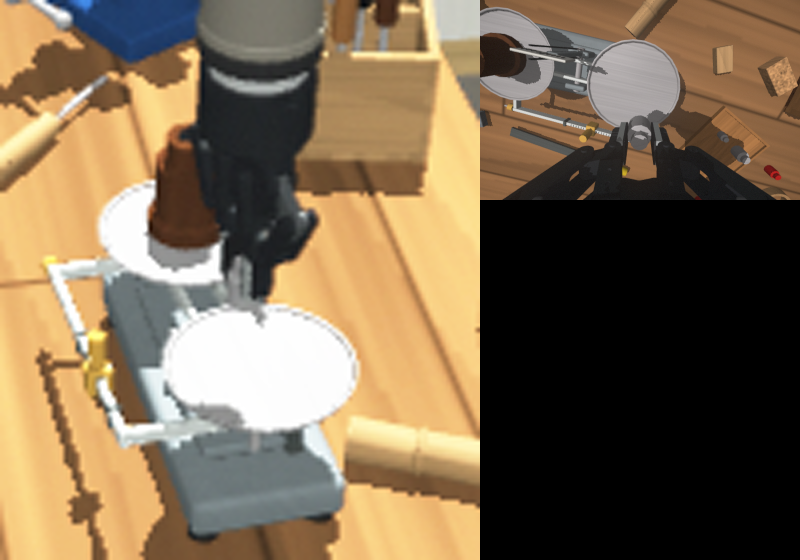

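The w100 hangs upright between the fingers, over the near part of the right pan. Lowering now.

Request:
step_arm([
  [[0.002, 0.001, 0.01], 0],
  [[0, 0, 0.025], 0],
  [[0, 0, 0.02], 0],
  [[0, 0, 0.01], 0],
  [[0, 0, 0.004], 0],
  [[0, 0, 0.002], 0],
  [[0, 0, 0], 0],
])

```text
time: 5.55
ee_pos: [0.6128, -0.0717, 0.1489]
eef_rot: [3.106, 0.469, 0.002]
contact_force: [0.8, -0.7, -0.8]
finger_gap: 0.264
grasp_force: 24.8
```

Request:
step_arm([
  [[0, 0, 0.001], 0],
  [[0, 0, 0.001], 0],
  [[0, 0, 0.001], 0],
  [[0, 0, 0], 0],
])

```text
time: 5.95
ee_pos: [0.6124, -0.0713, 0.1453]
eef_rot: [3.106, 0.469, 0.0]
contact_force: [-0.1, -0.7, -1.5]
finger_gap: 0.264
grasp_force: 24.8
```

Request:
step_arm([
  [[0, 0, 0.001], 0],
  [[0, 0, 0.001], 0],
  [[0, 0, 0.001], 0],
  [[0, 0, 0], 0],
])

```text
time: 6.35
ee_pos: [0.6125, -0.0714, 0.1422]
eef_rot: [3.106, 0.469, 0.0]
contact_force: [0.4, -0.7, 1.3]
finger_gap: 0.262
grasp_force: 24.9
```

Request:
step_arm([
  [[0, 0, 0], 0],
  [[0, 0, 0], 0],
  [[0, 0, 0], 0],
  [[0, 0, -0.004], 0],
  [[0, 0, -0.02], 0],
  [[0, 0, -0.04], 0],
  [[0, 0, -0.02], 0],
], gripper=50)

```text
time: 7.05
ee_pos: [0.6134, -0.0715, 0.2298]
eef_rot: [3.105, 0.469, 0.006]
contact_force: [0.9, 0.1, 0.2]
finger_gap: 0.499
grasp_force: 0.0
```

```bash
python3 - <<'E'
from h import *
p,M,s=pose(); print(p,s["time"])
t=snap("side");a=snap("top"); np.save("s3.npy",t); np.save("t3.npy",a)
c=cv2.resize(t[110:240,290:400],(474,560),interpolation=2)
m=np.zeros((560,800,3),np.uint8); m[:,:474]=c; m[:280,474:]=cv2.resize(a[120:220,230:346],(326,280),interpolation=2); cv2.imwrite("pics/e.png",m[:,:,::-1])
E
```

```text
[ 0.6133683  -0.07152903  0.2298001 ] 7.05
```

View pics/e.png

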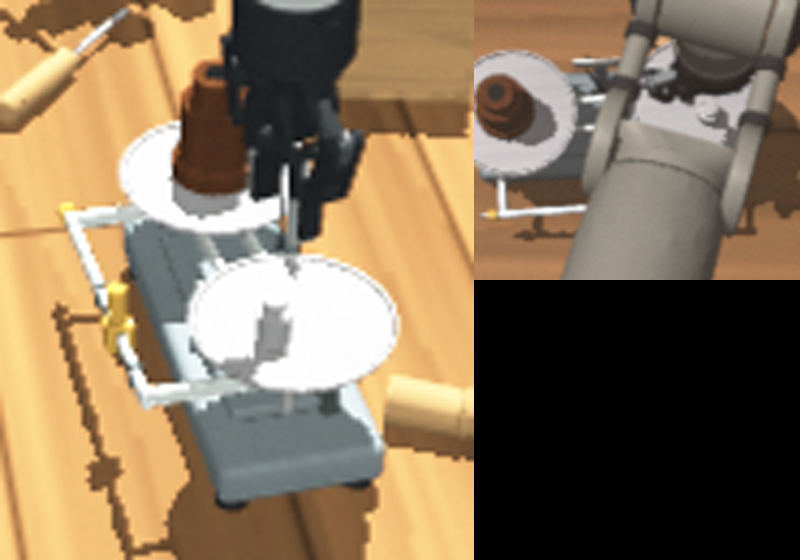

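w100 stands upright on the right pan at side crop (272,330). I'll measure any beam motion by template-matching the bar's right corner.

```bash
cat >> h.py <<'E'
def shift(A,B,roi,r=6,up=4):
    u0,v0,u1,v1=roi; g=lambda x:cv2.resize(cv2.cvtColor(x,cv2.COLOR_RGB2GRAY),None,fx=up,fy=up,interpolation=cv2.INTER_CUBIC)
    t=g(A)[v0*up:v1*up,u0*up:u1*up]; s=g(B)[(v0-r)*up:(v1+r)*up,(u0-r)*up:(u1+r)*up]
    m=cv2.matchTemplate(s,t,cv2.TM_CCOEFF_NORMED); _,q,_,l=cv2.minMaxLoc(m); return (l[0]/up-r,l[1]/up-r,round(q,3))
def beam(now,ref=None):
    # bar's right corner in the side view; pixel shift predicted per rad of tilt
    ref=np.load("side0.npy") if ref is None else ref
    return shift(ref,now,(317,190,338,208)), shift(ref,now,(300,153,315,168))
E
python3 - <<'E'
from h import *
S=cal("side"); yb=np.array([-.077,.997]);o=np.array([.515,.033])
for y,z in((-.09,.0),(.09,0)):
  for th in(-.12,0,.12):
    print(y,th,proj("side",[*(o+y*yb),.085+np.tan(th)*y],S).round(1))
print(beam(np.load("s2.npy")),beam(np.load("s3.npy")))
print(to((.552,-.305,.19)))
E
```

```text
-0.09 -0.12 [320.4 197.3]
-0.09 0 [320.4 200.1]
-0.09 0.12 [320.4 202.8]
0.09 -0.12 [306.8 165.3]
0.09 0 [306.8 162.6]
0.09 0.12 [306.7 159.9]
((0.0, 0.0, 1.0), (0.0, 0.0, 0.999)) ((0.0, 0.0, 1.0), (0.0, 0.0, 0.999))
[-0.1285  0.2044  0.0404]
```

The beam is still on the left stop, so I'll add w50 next.

Request:
step_arm([
  [[-0.014, 0.022, 0], 0],
  [[-0.02, 0.032, 0], 0],
  [[-0.022, 0.035, 0], 0],
  [[-0.022, 0.035, 0], 0],
  [[-0.02, 0.032, 0.02], 0],
  [[-0.018, 0.028, 0.03], 0],
  [[-0.0125, 0.0205, 0.03], 0],
  [[0, 0, 0.03], 0],
])

```text
time: 7.95
ee_pos: [0.5483, -0.3077, 0.1141]
eef_rot: [3.107, 0.463, -0.002]
contact_force: [0.2, -0.4, -0.4]
finger_gap: 0.498
grasp_force: 0.0
```

Request:
step_arm([
  [[0, 0, 0], 0],
])

```text
time: 8.05
ee_pos: [0.5468, -0.3035, 0.1108]
eef_rot: [-3.099, -0.465, 0.012]
contact_force: [-0.0, -0.4, 0.2]
finger_gap: 0.498
grasp_force: 0.0
```

```bash
python3 - <<'E'
from h import *
p,M,s=pose(); print(p,to((.553,-.305,.0145)))
t=snap("side"); print(beam(t))
E
```

```text
[ 0.5467926  -0.30354706  0.11078057] [0.0061 0.004  0.0962]
((0.0, 0.0, 0.74), (0.0, 0.0, 0.854))
```

Request:
step_arm([
  [[0.004, 0.002, 0.02], 0],
  [[0.002, 0.001, 0.03], 0],
  [[0, 0, 0.025], 0],
  [[0, 0, 0.015], 0],
  [[0, 0, 0.005], 0],
  [[0, 0, 0], 0],
])

```text
time: 8.7
ee_pos: [0.5572, -0.3057, 0.0219]
eef_rot: [3.106, 0.47, 0.001]
contact_force: [-0.5, 0.0, 0.1]
finger_gap: 0.503
grasp_force: 0.0
```

Request:
step_arm([
  [[0, 0, 0], 0],
  [[0, 0, 0], 0],
  [[0, 0, 0], 0],
  [[0, 0, 0], 0],
  [[0, 0, 0], 0],
], gripper=5, newtons=20)

```text
time: 9.2
ee_pos: [0.5575, -0.3063, 0.0228]
eef_rot: [3.104, 0.469, 0.003]
contact_force: [0.7, 0.2, 6.1]
finger_gap: 0.187
grasp_force: 19.9
```

Request:
step_arm([
  [[0, 0, 0], 0],
  [[0, 0, 0], 0],
  [[-0.004, 0, 0.005], 0],
  [[0, 0, 0], 0],
], gripper=45)

```text
time: 9.6
ee_pos: [0.5517, -0.3067, 0.0152]
eef_rot: [-3.105, -0.468, 0.003]
contact_force: [-1.2, -0.4, 0.2]
finger_gap: 0.45
grasp_force: 0.0
```

Request:
step_arm([
  [[0, 0, 0], 0],
  [[0, 0, 0], 0],
  [[0, 0, 0], 0],
  [[0, 0, 0], 0],
  [[0, 0, 0], 0],
], gripper=5)

```text
time: 10.1
ee_pos: [0.5529, -0.3069, 0.0163]
eef_rot: [3.106, 0.469, 0.0]
contact_force: [-1.0, 0.2, -0.8]
finger_gap: 0.203
grasp_force: 19.5
```

Request:
step_arm([
  [[0, 0, -0.01], 0],
  [[0, 0, -0.04], 0],
  [[0, 0, -0.045], 0],
  [[0, 0, -0.045], 0],
  [[0, 0, -0.04], 0],
  [[0, 0, -0.02], 0],
])

```text
time: 10.7
ee_pos: [0.5539, -0.3076, 0.2219]
eef_rot: [3.101, 0.469, 0.008]
contact_force: [-0.0, -0.4, -0.6]
finger_gap: 0.208
grasp_force: 19.7
```

Request:
step_arm([
  [[0.014, -0.018, 0], 0],
  [[0.022, -0.028, 0], 0],
  [[0.026, -0.032, 0], 0],
  [[0.026, -0.033, 0], 0],
  [[0.026, -0.033, 0], 0],
  [[0.024, -0.03, 0], 0],
  [[0.018, -0.022, 0], 0],
  [[0.008, -0.01, 0], 0],
])

```text
time: 11.5
ee_pos: [0.6492, -0.0589, 0.217]
eef_rot: [-3.106, -0.474, -0.001]
contact_force: [-0.9, -0.4, -0.3]
finger_gap: 0.209
grasp_force: 19.7
```

Request:
step_arm([
  [[0, 0, 0], 0],
  [[0, 0, 0], 0],
])

```text
time: 11.7
ee_pos: [0.6484, -0.0628, 0.2165]
eef_rot: [3.106, 0.468, -0.0]
contact_force: [0.2, -1.0, -0.6]
finger_gap: 0.203
grasp_force: 19.7
```

```bash
python3 - <<'E'
from h import *
p,M,s=pose(); print(p,to((.648,-.062,.143)),s["finger_gap"])
E
```

```text
[ 0.64835777 -0.06276672  0.21647646] [-0.0001 -0.0009  0.0735] 0.20310293755975115
```

Request:
step_arm([
  [[0, 0, 0.01], 0],
  [[0, 0, 0.025], 0],
  [[0, 0, 0.02], 0],
  [[0, 0, 0.01], 0],
  [[0, 0, 0.005], 0],
  [[0, 0, 0.002], 0],
  [[0, 0, 0.001], 0],
  [[0, 0, 0], 0],
])

```text
time: 12.5
ee_pos: [0.6491, -0.0618, 0.1441]
eef_rot: [3.106, 0.469, 0.002]
contact_force: [0.4, 0.1, 0.9]
finger_gap: 0.203
grasp_force: 19.7
```

Request:
step_arm([
  [[0, 0, 0.001], 0],
  [[0, 0, 0.001], 0],
  [[0, 0, 0.001], 0],
  [[0, 0, 0], 0],
])

```text
time: 12.9
ee_pos: [0.6486, -0.0617, 0.1402]
eef_rot: [3.106, 0.469, -0.0]
contact_force: [-0.5, -0.3, 0.1]
finger_gap: 0.21
grasp_force: 19.7
```

Request:
step_arm([
  [[0, 0, 0.001], 0],
  [[0, 0, 0], 0],
])

```text
time: 13.1
ee_pos: [0.6486, -0.0617, 0.1391]
eef_rot: [-3.106, -0.469, 0.0]
contact_force: [0.0, 0.4, 0.0]
finger_gap: 0.202
grasp_force: 19.7
```

Request:
step_arm([
  [[0, 0, 0], 0],
  [[0, 0, 0], 0],
  [[0, 0, 0], 0],
  [[0, 0, -0.004], 0],
  [[0, 0, -0.02], 0],
  [[0, 0, -0.04], 0],
  [[0, 0, -0.03], 0],
], gripper=42)

```text
time: 13.8
ee_pos: [0.6489, -0.0617, 0.2356]
eef_rot: [3.106, 0.469, 0.002]
contact_force: [0.5, -0.4, 0.0]
finger_gap: 0.416
grasp_force: 0.0
```

Request:
step_arm([
  [[-0.02, -0.01, 0], 0],
  [[-0.04, -0.01, 0], 0],
  [[-0.045, -0.01, 0], 0],
  [[-0.045, -0.01, 0], 0],
  [[-0.04, -0.01, 0], 0],
  [[-0.02, 0, 0], 0],
  [[0, 0, 0], 0],
  [[0, 0, 0], 0],
], gripper=0)

```text
time: 14.6
ee_pos: [0.434, -0.0762, 0.2341]
eef_rot: [3.106, 0.468, 0.003]
contact_force: [0.2, -0.1, -0.8]
finger_gap: -0.0
grasp_force: 0.0
```

```bash
python3 - <<'E'
from h import *
p,M,s=pose(); print(p,s["time"]); t=snap("side");a=snap("top");w=snap("wrist"); np.save("s4.npy",t);np.save("t4.npy",a);np.save("w4.npy",w); print(beam(t))
m=np.zeros((560,800,3),np.uint8); m[:,:400]=cv2.resize(t[110:236,300:390],(400,560),interpolation=2); m[:250,400:]=cv2.resize(w,(400,250)); m[250:,400:]=cv2.resize(a[120:213,220:349],(400,310),interpolation=2); cv2.imwrite("pics/f.png",m[:,:,::-1])
E
```

```text
[ 0.4339873  -0.0761828   0.23407231] 14.6
((0.75, 6.0, 0.653), (1.75, 0.25, 0.582))
```

View pics/f.png

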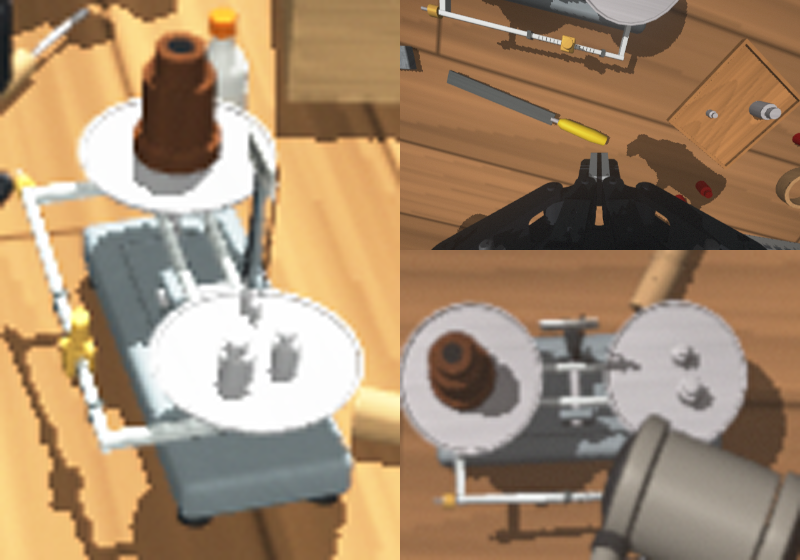

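Both weights stand upright on the pan, at side crop (235,370) and (285,355). The right pan is now clearly lower. I'll check whether the beam is on its stop and where the poise is.

```bash
python3 - <<'E'
from h import *
ref=np.load("side0.npy"); t=snap("side"); w=snap("wrist"); np.save("s5.npy",t); np.save("w5.npy",w)
print(arm.get_state()["time"],[shift(ref,t,r,9) for r in ((319,192,336,206),(302,156,313,166))],shift(ref,t,(312,175,323,192),9))
C=cal("wrist");S=cal("side");T=cal("top")
h=cv2.cvtColor(w,cv2.COLOR_RGB2HSV); m=((h[...,0]>15)&(h[...,0]<35)&(h[...,1]>120)&(h[...,2]>110)).astype(np.uint8); m[110:]=0
n,l,st,ce=cv2.connectedComponentsWithStats(m)
for i in range(1,n):
    if st[i,4]>15: print(st[i],ce[i],ray("wrist",*ce[i],.085,C),ray("wrist",*ce[i],.1,C))
h=cv2.cvtColor(t,cv2.COLOR_RGB2HSV); m=((h[...,0]>15)&(h[...,0]<35)&(h[...,1]>150)&(h[...,2]>90)).astype(np.uint8); m[:,:295]=0;m[:140]=0;m[205:]=0;m[:,335:]=0
n,l,st,ce=cv2.connectedComponentsWithStats(m); print([(st[i],ce[i]) for i in range(1,n) if st[i,4]>5])
cv2.imwrite("pics/g.png",np.vstack([cv2.resize(w[0:110,0:440],(800,200),interpolation=2),cv2.resize(t[140:215,285:345],(800,400)[::1] if 0 else (800,400),interpolation=2)])[:,:,::-1])
E
```

```text
14.85 [(1.0, 6.75, 0.718), (1.5, 0.0, 0.714)] (0.25, 3.25, 0.789)
[ 43   5  19  22 280] [51.38571429 14.81785714] [0.50779889 0.17502747 0.085     ] [0.50783635 0.16325056 0.1       ]
[257  55  24  29 506] [267.82806324  69.0256917 ] [ 0.52033584 -0.0042513   0.085     ] [ 0.51972586 -0.00676992  0.1       ]
[(array([313, 183,   9,  12,  60], dtype=int32), array([317.05      , 188.16666667]))]
```

View pics/g.png

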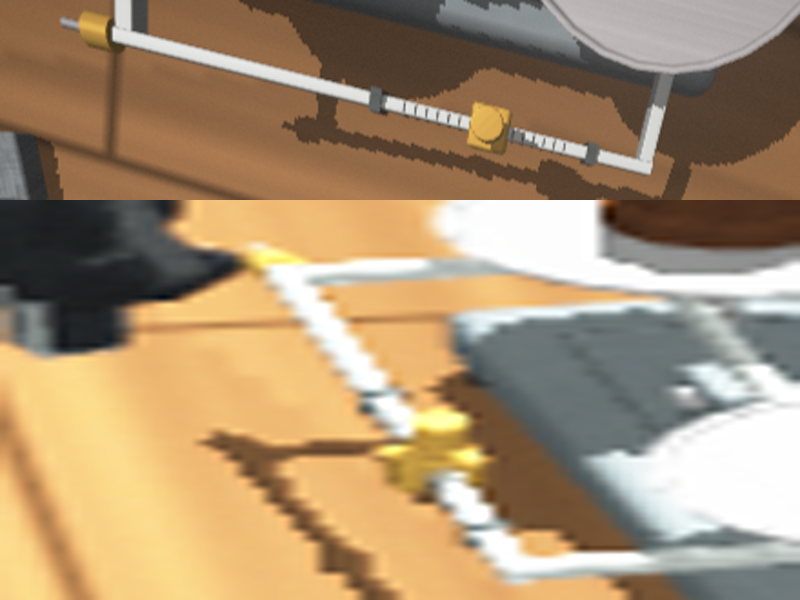

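The bar clamps (slide ends) are at wrist crop (376,100) and (591,153), and the poise is at (489,129), about mid-travel. The beam is on its right stop. So the blank weighs roughly 138 to 164 g, and the first thing to try is the poise moved left.

```bash
python3 - <<'E'
from h import *
C=cal("wrist");k=440/800
L=ray("wrist",376*k,100*k,.092,C);Rr=ray("wrist",591*k,153*k,.081,C);P=ray("wrist",488*k,125*k,.119,C)
B=ray("wrist",491*k,131*k,.09,C)
d=(Rr-L)[:2];print(L,Rr,np.linalg.norm(d),np.degrees(np.arctan2(d[1],d[0])),"post",P,"saddle",B)
d/=np.linalg.norm(d);print("from left clamp",d@(P-L)[:2],d@(B-L)[:2])
p,M,s=pose();print(p,np.degrees(np.arctan2(M[1,1],M[0,1])),to((P[0]-.004,P[1]-.042,.16)))
E
```

```text
[0.51554316 0.04543258 0.092     ] [ 0.52344391 -0.05484241  0.081     ] 0.10058576788429195 -85.49492472970444 post [ 0.51926885 -0.01032561  0.119     ] saddle [ 0.51839172 -0.00747492  0.09      ]
from left clamp 0.05587856804178034 0.052967786746636526
[ 0.43399874 -0.07584704  0.23301598] -72.79501676700596 [0.0846 0.0016 0.073 ]
```

Request:
step_arm([
  [[0, 0, 0], 6.4],
  [[0, 0, 0], 6.4],
  [[0.02, -0.004, 0.02], 0],
  [[0.03, -0.007, 0.03], 0],
  [[0.025, -0.005, 0.02], 0],
  [[0.01, -0.002, 0], 0],
  [[0, 0, 0], 0],
])

```text
time: 15.55
ee_pos: [0.5176, -0.0511, 0.1629]
eef_rot: [-3.139, -0.122, 0.001]
contact_force: [-1.1, 0.4, 0.9]
finger_gap: -0.003
grasp_force: 0.0
```

```bash
python3 - <<'E'
from h import *
p,M,s=pose();C=cal("wrist");w=snap("wrist");t=snap("side");np.save("w6.npy",w)
print(p,s["time"],np.degrees(np.arctan2(M[1,1],M[0,1])),to((.517,-.052,.108)),C[0]["fx"])
cv2.imwrite("pics/h.png",np.hstack([cv2.resize(w[0:400],(500,312)),cv2.resize(t[130:234,270:370],(300,312))])[:,:,::-1])
E
```

```text
[ 0.51755742 -0.05113482  0.16293376] 15.55 -85.54750842650326 [0.0004 0.0004 0.0561] 313.6413467593721
```

View pics/h.png

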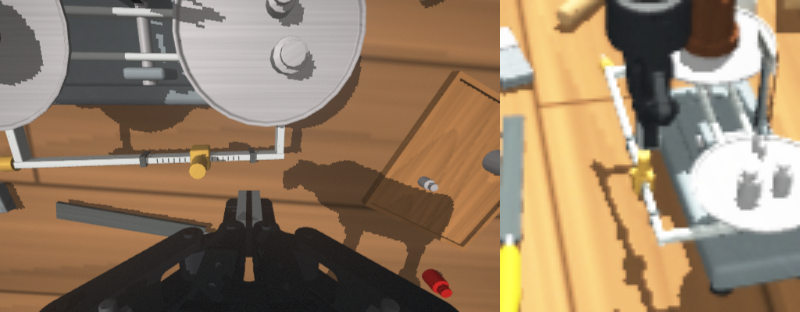

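The closed fingers (about 14 mm wide) stand to the right of the poise post, which is at wrist crop (199,165). I'll lower and push left gently.

Request:
step_arm([
  [[0, 0, 0.015], 0],
  [[0, 0, 0.025], 0],
  [[0, 0, 0.01], 0],
  [[0, 0, 0.005], 0],
  [[0, -0.01, 0], 0],
  [[0, -0.01, 0], 0],
  [[0, -0.003, 0], 0],
  [[0, 0, 0], 0],
])

```text
time: 16.45
ee_pos: [0.5152, -0.0278, 0.109]
eef_rot: [3.139, 0.122, 0.002]
contact_force: [-0.4, -0.3, 0.2]
finger_gap: 0.001
grasp_force: 0.0
```

Request:
step_arm([
  [[0, -0.004, 0], 0],
  [[0, -0.004, 0], 0],
  [[0, -0.004, 0], 0],
  [[0, -0.004, 0], 0],
  [[0, -0.004, 0], 0],
  [[0, -0.004, 0], 0],
  [[0, -0.004, 0], 0],
  [[0, -0.003, 0], 0],
])

```text
time: 17.25
ee_pos: [0.5123, 0.0027, 0.1081]
eef_rot: [-3.139, -0.12, 0.001]
contact_force: [1.3, -0.6, 0.7]
finger_gap: 0.002
grasp_force: 0.4
```

Request:
step_arm([
  [[0, 0, 0], 0],
  [[0, 0.01, 0], 0],
  [[0, 0.02, 0], 0],
  [[0, 0.02, 0], 0],
  [[0, 0, -0.02], 0],
  [[-0.03, 0, -0.03], 0],
  [[-0.03, 0, -0.02], 0],
  [[-0.02, 0, 0], 0],
])

```text
time: 18.05
ee_pos: [0.4363, -0.0547, 0.1805]
eef_rot: [3.138, 0.119, 0.006]
contact_force: [0.6, -0.0, -0.2]
finger_gap: 0.002
grasp_force: 0.0
```

Request:
step_arm([
  [[0, 0, 0], 0],
  [[0, 0, 0], 0],
  [[0, 0, 0], 0],
  [[0, 0, 0], 0],
  [[0, 0, 0], 0],
  [[0, 0, 0], 0],
])

```text
time: 18.65
ee_pos: [0.4368, -0.0536, 0.178]
eef_rot: [-3.139, -0.12, 0.001]
contact_force: [-0.0, -0.0, 0.2]
finger_gap: 0.007
grasp_force: 0.0
```

```bash
python3 - <<'E'
from h import *
ref=np.load("s5.npy"); p,M,s=pose(); C=cal("wrist"); t=snap("side"); w=snap("wrist"); np.save("s7.npy",t); np.save("w7.npy",w)
print(p,s["time"],"vs right stop:",[shift(ref,t,r,9) for r in ((319,200,336,213),(302,156,313,166))])
h=cv2.cvtColor(w,cv2.COLOR_RGB2HSV); m=((h[...,0]>15)&(h[...,0]<35)&(h[...,1]>120)&(h[...,2]>110)).astype(np.uint8)
n,l,st,ce=cv2.connectedComponentsWithStats(m)
for i in range(1,n):
    if st[i,4]>100: print(st[i],ce[i],ray("wrist",*ce[i],.105,C))
E
```

```text
[ 0.43679789 -0.05355438  0.17796282] 18.65 vs right stop: [(-0.25, -1.75, 0.941), (-0.5, 0.0, 0.936)]
[187  71  38  32 827] [206.06045949  85.92744861] [0.5179662  0.02509157 0.105     ]
[  0  76  20  22 325] [ 8.02153846 86.20923077] [0.50800853 0.15248811 0.105     ]
[ 272  219   96   35 1935] [319.9374677  236.19844961] [ 0.41821654 -0.05646928  0.105     ]
```

```bash
cat >> h.py <<'E'
def tilt(t,ref=None):
    s0=np.load("side0.npy"); s5=np.load("s5.npy"); o=[]
    for roi in ((331,124,350,146),):  # blank
        f=shift(s0,s5,roi,9,8); n=shift(s0,t,roi,9,8); k=shift(s5,t,roi,9,8); o.append(("blank",f,n,k,round(-.12+.24*n[1]/f[1],3),round(.12-.24*k[1]/f[1],3)))
    k=shift(s5,t,(340,178,374,204),9,8); S=cal("side"); g=proj("side",(.62,-.07,.131),S)-proj("side",(.62,-.07,.107),S); o.append(("pan",k,g.round(2),round(.12+.24*k[1]/-g[1]*-1,3) if 0 else round(.12-.24*k[1]/g[1],3)))
    return o
E
python3 - <<'E'
from h import *
t=np.load("s7.npy")
for x in tilt(t): print(x)
for x in tilt(snap("side")): print(x)
T=cal("top")
w=np.load("w7.npy");C=cal("wrist")
cv2.imwrite("pics/i.png",np.vstack([cv2.resize(w[50:130,0:400],(800,160),interpolation=2),cv2.resize(t[115:215,300:390],(800,430)[::1],interpolation=2)])[:,:,::-1])
# grey clamps and poise profile: darkness along bar
g=cv2.cvtColor(w,cv2.COLOR_RGB2HSV)
for v in range(66,100,3): print(v,''.join('Y' if (15<g[v,u,0]<35 and g[v,u,1]>120 and g[v,u,2]>110) else ('W' if g[v,u,1]<40 and g[v,u,2]>150 else ('d' if g[v,u,1]<70 else '.')) for u in range(60,330,2)))
E
```

```text
('blank', (0.25, -6.375, 0.976), (0.125, -4.75, 0.986), (-0.125, 1.75, 0.988), 0.059, 0.186)
('pan', (0.25, -1.625, 0.936), array([ 0.41, -6.29]), np.float64(0.058))
('blank', (0.25, -6.375, 0.976), (0.125, -4.75, 0.987), (-0.125, 1.75, 0.988), 0.059, 0.186)
('pan', (0.25, -1.625, 0.939), array([ 0.41, -6.29]), np.float64(0.058))
66 .......................................................................................................................................
69 .......................................................................................................................................
72 .....................................................................YYYYYYYYYYYYY.....................................................
75 .................................................................YYYYYYYYYYYYYYYYY.....................................................
78 ................................................................YYYYYYYYYY...YYYYYY....................................................
81 ...........................................................dddd.YYYYYY
[... 199 characters left out ...]
WWWdd
87 WWWWWWWWWWWWWWWWWWWWWWWWWWWWWWWWWWWWWWWWWWWWWWWWWWWWWWWWWWWdddddYYYYYYYYYYYY....YY.dddddddWWdWWWdWWWWWWdWWWdWWWWWWdWWWWWWdWWWdWWWWWWWdd
90 WWWWWWWWWWWWWWWWWWWWWWWWWWWWWWWWWWWWWWWWWWWWWWWWWWWWWWWWWWWdddddWYYYYYYYYYY.....YYY.ddddddWWdWWWdWWWWWWWWWWdWWWWWWdWWWWWWdWWWdWWWWWWWdd
93 ...........................................................dddddd.YYYYYYYYY.....YYY.................................................ddd
96 ...................................................................YYYYYY......YYYY....................................................
99 ......................................................................YYYYYYYYYYYYY....................................................
```

The blank and pan shifts agree: the beam stands at about +0.058 rad, so the right side is about 5.8 g too heavy. The poise needs another 7 to 8 mm left, and its slide end is about 7 to 8 mm away. I'll push about 6 mm in small steps and then re-measure.

Request:
step_arm([
  [[0.02, -0.005, 0], 0],
  [[0.03, -0.006, 0], 0],
  [[0.02, -0.005, 0], 0],
  [[0.01, -0.002, 0], 0],
  [[0, 0, 0.02], 0],
  [[0, 0, 0.03], 0],
  [[0, 0, 0.015], 0],
  [[0, 0, 0.005], 0],
])

```text
time: 19.6
ee_pos: [0.5134, -0.0295, 0.1066]
eef_rot: [-3.139, -0.12, 0.006]
contact_force: [0.4, -0.3, 0.0]
finger_gap: 0.002
grasp_force: 0.0
```

Request:
step_arm([
  [[0, -0.006, 0], 0],
  [[0, -0.008, 0], 0],
  [[0, -0.006, 0], 0],
  [[0, -0.003, 0], 0],
  [[0, 0, 0], 0],
  [[0, 0, 0], 0],
])

```text
time: 20.2
ee_pos: [0.5134, -0.0065, 0.1086]
eef_rot: [3.139, 0.121, 0.001]
contact_force: [-0.0, -0.1, -0.5]
finger_gap: 0.0
grasp_force: 0.0
```

Request:
step_arm([
  [[0, -0.004, 0], 0],
  [[0, -0.004, 0], 0],
  [[0, -0.002, 0], 0],
  [[0, -0.002, 0], 0],
  [[0, -0.002, 0], 0],
  [[0, -0.002, 0], 0],
  [[0, 0, 0], 0],
])

```text
time: 20.9
ee_pos: [0.5119, 0.0096, 0.1083]
eef_rot: [-3.139, -0.12, 0.0]
contact_force: [-0.4, 1.3, -0.3]
finger_gap: -0.001
grasp_force: 0.0
```

Request:
step_arm([
  [[0, 0.01, 0], 0],
  [[0, 0.02, 0], 0],
  [[0, 0.01, 0], 0],
  [[-0.02, 0, -0.03], 0],
  [[-0.03, 0, -0.03], 0],
  [[-0.03, 0, -0.01], 0],
  [[0, 0, 0], 0],
  [[0, 0, 0], 0],
])

```text
time: 21.7
ee_pos: [0.4355, -0.0371, 0.1787]
eef_rot: [3.139, 0.118, 0.002]
contact_force: [-0.4, 0.1, 0.5]
finger_gap: -0.001
grasp_force: 0.0
```

Request:
step_arm([
  [[0, 0, 0], 0],
  [[0, 0, 0], 0],
  [[0, 0, 0], 0],
  [[0, 0, 0], 0],
  [[0, 0, 0], 0],
  [[0, 0, 0], 0],
])

```text
time: 22.3
ee_pos: [0.4353, -0.0366, 0.1782]
eef_rot: [-3.139, -0.12, 0.0]
contact_force: [-0.6, 0.2, -0.4]
finger_gap: 0.002
grasp_force: 0.0
```

```bash
cat > m.py <<'E'
from h import *
p,M,s=pose(); C=cal("wrist"); t=snap("side"); w=snap("wrist"); np.save("sN.npy",t); np.save("wN.npy",w); print(p,s["time"])
for x in tilt(t): print(x)
h=cv2.cvtColor(w,cv2.COLOR_RGB2HSV); m=((h[...,0]>15)&(h[...,0]<35)&(h[...,1]>120)&(h[...,2]>110)).astype(np.uint8)
n,l,st,ce=cv2.connectedComponentsWithStats(m)
for i in range(1,n):
    if st[i,4]>100: print(st[i],ce[i].round(1),ray("wrist",*ce[i],.105,C).round(4))
E
python3 m.py
```

```text
[ 0.4353258  -0.03663431  0.17815783] 22.3
('blank', (0.25, -6.375, 0.976), (0.125, -4.25, 0.991), (-0.125, 2.125, 0.987), 0.04, 0.2)
('pan', (0.25, -2.125, 0.943), array([ 0.41, -6.29]), np.float64(0.039))
[209  71  36  32 821] [226.8  86. ] [0.5175 0.0287 0.105 ]
[ 27  76  21  22 331] [36.2 86.2] [0.508  0.1514 0.105 ]
[ 288  219   96   35 1991] [336.  236.6] [ 0.4173 -0.0516  0.105 ]
```

The tilt is now about +0.04, with only a few mm of poise travel left. I'll measure the remaining gap to the clamp in the last wrist image.

```bash
python3 - <<'E'
from h import *
w=np.load("wN.npy");g=cv2.cvtColor(w,cv2.COLOR_RGB2HSV)
for v in (72,73,81,84,87,90,93,98,100): print(v,''.join('Y' if (15<g[v,u,0]<35 and g[v,u,1]>120 and g[v,u,2]>110) else ('W' if g[v,u,1]<40 and g[v,u,2]>150 else ('d' if g[v,u,1]<70 else '.')) for u in range(190,370)))
C=cal("wrist");p=np.array([.517,.03,.09]);print(np.linalg.norm(proj("wrist",p+[-.00008,.001,0],C)-proj("wrist",p,C)),"px/mm")
print("w50",to((.6486,-.0617,.16)), pose()[0])
E
```

```text
72 .............................YYYYYYYYYYYYYYYYYYYYYYYY...............................................................................................................................
73 ..........................YYYYYYYYYYYYYYYYYYYYYYYYYYYY..............................................................................................................................
81 ............dddddddYYYYYYYYYYYYYYYYYYYYYY........YYYYYY........................................................................................................ddddddddd............
84 WWWWWWWWWWWWdddddddYYYYYYYYYYYYYYYYYYYYYYY........YYYY..dWWWWWWWWWWWWWWWWWWWWWWWWWWWWWWWWWWWWWWWWWWWWWWWWWWWWWWWWWWWWWWWWWWWWWWWWWWWWWWWWWWWWWWWWWWWWWWWWWWWWWWWddddddddWWWWWWWWWWWW
87 WWWWWWWWWWWWWdddddd.YYYYYYYYYYYYYYYYYYYYYY.........YYY..ddddddddddWWWWWdWWWWWWWdWWWWWWdWWWWWWdWWWWWWdWWWWWWWdWWWWWWdWWWWWWdWWWWWWdWWWWWWWdWWWWWWdWWWWWWWWWWWWWWWdddddddWWWWWWWWWWWWW
90 WWWWWWWWWWWWWdddddddYYYYYYYYYYYYYYYYYYYYYY........YYYYY.dddddddddddddddddWWWWWWdWWWWWWdWWWWWWdWWWWWWWdWWWWWWdWWWWWWdWWWWWWWWWWWWWWWWWWWWWdWWWWWWdWWWWWWWWWWWWWWWddddddddddWWWWWWWWWW
93 .............ddddddddd.YYYYYYYYYYYYYYYYY.........YYYYYY......................................................................................................ddddddddddd............
98 ..............................YYYYYYYYYYYYYYYYYYYYYYYYY.............................................................................................................................
100 ..............................YYYYYYYYYYYYYYYYYYYYYYYYY.............................................................................................................................
1.4483281896230769 px/mm
w50 [0.2107 0.0412 0.0182] [ 0.43531746 -0.03668174  0.17824908]
```

Request:
step_arm([
  [[0.02, -0.003, 0], 0],
  [[0.03, -0.003, 0], 0],
  [[0.02, -0.003, 0], 0],
  [[0.01, -0.002, 0], 0],
  [[0, 0, 0.02], 0],
  [[0, 0, 0.03], 0],
  [[0, 0, 0.015], 0],
  [[0, 0, 0.005], 0],
])

```text
time: 23.2
ee_pos: [0.5127, -0.0194, 0.1066]
eef_rot: [-3.139, -0.12, 0.006]
contact_force: [0.4, 0.9, -0.3]
finger_gap: -0.001
grasp_force: 0.0
```

Request:
step_arm([
  [[0, -0.006, 0], 0],
  [[0, -0.008, 0], 0],
  [[0, -0.006, 0], 0],
  [[0, -0.003, 0], 0],
  [[0, 0, 0], 0],
  [[0, 0, 0], 0],
])

```text
time: 23.8
ee_pos: [0.5126, 0.0034, 0.1086]
eef_rot: [3.139, 0.121, 0.001]
contact_force: [0.3, 0.5, -0.1]
finger_gap: 0.0
grasp_force: 0.0
```

Request:
step_arm([
  [[0, -0.003, 0], 0],
  [[0, -0.002, 0], 0],
  [[0, -0.001, 0], 0],
  [[0, -0.001, 0], 0],
  [[0, -0.001, 0], 0],
  [[0, -0.001, 0], 0],
  [[0, 0, 0], 0],
])

```text
time: 24.5
ee_pos: [0.5117, 0.0124, 0.1082]
eef_rot: [-3.139, -0.12, 0.0]
contact_force: [-1.3, -0.3, 0.0]
finger_gap: 0.002
grasp_force: 0.0
```

Request:
step_arm([
  [[0, -0.001, 0], 0],
  [[0, 0, 0], 0],
])

```text
time: 24.7
ee_pos: [0.5116, 0.0134, 0.1082]
eef_rot: [3.139, 0.12, -0.0]
contact_force: [-1.2, 0.2, 0.3]
finger_gap: -0.002
grasp_force: 0.0
```

Request:
step_arm([
  [[0, -0.001, 0], 0],
  [[0, 0, 0], 0],
])

```text
time: 24.9
ee_pos: [0.5115, 0.0144, 0.1082]
eef_rot: [-3.139, -0.12, 0.0]
contact_force: [0.2, 0.4, -0.3]
finger_gap: 0.001
grasp_force: 0.0
```

Request:
step_arm([
  [[0, 0.01, 0], 0],
  [[0, 0.02, 0], 0],
  [[0, 0.01, 0], 0],
  [[-0.02, 0, -0.03], 0],
  [[-0.03, 0, -0.03], 0],
  [[-0.03, 0, -0.01], 0],
  [[0, 0, 0], 0],
  [[0, 0, 0], 0],
])

```text
time: 25.7
ee_pos: [0.4352, -0.0321, 0.1787]
eef_rot: [3.139, 0.119, 0.003]
contact_force: [-0.0, -0.2, -1.5]
finger_gap: 0.003
grasp_force: 0.0
```

Request:
step_arm([
  [[0, 0, 0], 0],
  [[0, 0, 0], 0],
  [[0, 0, 0], 0],
  [[0, 0, 0], 0],
  [[0, 0, 0], 0],
  [[0, 0, 0], 0],
])

```text
time: 26.3
ee_pos: [0.4349, -0.0316, 0.1782]
eef_rot: [3.139, 0.12, -0.0]
contact_force: [0.1, 0.9, -0.4]
finger_gap: 0.005
grasp_force: 0.0
```

```bash
python3 m.py; python3 - <<'E'
from h import *
w=np.load("wN.npy");g=cv2.cvtColor(w,cv2.COLOR_RGB2HSV)
for v in (73,84,87,90,98): print(v,''.join('Y' if (15<g[v,u,0]<35 and g[v,u,1]>120 and g[v,u,2]>110) else ('W' if g[v,u,1]<40 and g[v,u,2]>150 else ('d' if g[v,u,1]<70 else '.')) for u in range(190,370)))
E
```

```text
[ 0.4349421  -0.03164685  0.17816007] 26.3
('blank', (0.25, -6.375, 0.976), (0.125, -3.875, 0.988), (-0.125, 2.5, 0.98), 0.026, 0.214)
('pan', (0.375, -2.625, 0.935), array([ 0.41, -6.29]), np.float64(0.02))
[213  71  36  32 819] [230.4  85.8] [0.5174 0.0313 0.105 ]
[ 36  76  21  22 310] [45.7 86.5] [0.5079 0.1504 0.105 ]
[ 293  219   96   35 1983] [340.4 236.6] [ 0.4171 -0.0499  0.105 ]
73 .............................YYYYYYYYYYYYYYYYYYYYYYYYYYYYYY.........................................................................................................................
84 WWWWWWWWWWWWWWWWWWWWdd.YYYYYYYYYYYYYYYYYYYYYYY.......YYYYY..dddddWWWWWWWWWWWWWWWWWWWWWWWWWWWWWWWWWWWWWWWWWWWWWWWWWWWWWWWWWWWWWWWWWWWWWWWWWWWWWWWWWWWWWWWWWWWWWWWWWWWWWWddddddddddWWW
87 WWWWWWWWWWWWWWWWWWWWdddYYYYYYYYYYYYYYYYYYYYYYY........YYYY..dddddddWWWWdWWWWWWdWWWWWWWdWWWWWWdWWWWWWdWWWWWWddWWWWWWdWWWWWWdWWWWWWdWWWWWWWdWWWWWWdWWWWWWdWWWWWWWWWWWWWWWddddddddddWWW
90 WWWWWWWWWWWWWWWWWWWWddddYYYYYYYYYYYYYYYYYYYYY.........YYYY..dddddddddddddWWWWWWWWWWWWWWWWWWWWdWWWWWWWWWWWWWWdWWWWWWdWWWWWWWWWWWWWWWWWWWWWdWWWWWWdWWWWWWdWWWWWWWWWWWWWWWdddddddddWWWW
98 .................................YYYYYYYYYYYYYYYYYYYYYYYYYY.........................................................................................................................
```

Tilt is now about +0.023 with roughly 2 mm of travel left. One more light nudge should bring it inside the band.

Request:
step_arm([
  [[0.02, -0.005, 0], 0],
  [[0.03, -0.005, 0], 0],
  [[0.02, -0.005, 0], 0],
  [[0.01, -0.002, 0], 0],
  [[0, 0, 0.02], 0],
  [[0, 0, 0.03], 0],
  [[0, 0, 0.015], 0],
  [[0, 0, 0.005], 0],
])

```text
time: 27.2
ee_pos: [0.5118, -0.0086, 0.1066]
eef_rot: [-3.139, -0.12, 0.006]
contact_force: [0.3, -0.4, -0.1]
finger_gap: 0.001
grasp_force: 0.0
```

Request:
step_arm([
  [[0, -0.006, 0], 0],
  [[0, -0.006, 0], 0],
  [[0, -0.005, 0], 0],
  [[0, -0.002, 0], 0],
  [[0, 0, 0], 0],
  [[0, 0, 0], 0],
])

```text
time: 27.8
ee_pos: [0.512, 0.0104, 0.1086]
eef_rot: [3.139, 0.12, 0.001]
contact_force: [0.6, -0.9, 0.0]
finger_gap: -0.003
grasp_force: 0.0
```

Request:
step_arm([
  [[0, -0.002, 0], 0],
  [[0, -0.001, 0], 0],
  [[0, -0.001, 0], 0],
  [[0, -0.001, 0], 0],
  [[0, 0, 0], 0],
  [[0, 0, 0], 0],
])

```text
time: 28.4
ee_pos: [0.5115, 0.0154, 0.1082]
eef_rot: [-3.139, -0.12, 0.0]
contact_force: [-0.8, -0.0, -0.8]
finger_gap: -0.003
grasp_force: 0.0
```

Request:
step_arm([
  [[0, -0.0007, 0], 0],
  [[0, 0, 0], 0],
  [[0, 0, 0], 0],
])

```text
time: 28.7
ee_pos: [0.5115, 0.016, 0.1082]
eef_rot: [3.139, 0.12, -0.0]
contact_force: [-1.1, -0.5, -0.1]
finger_gap: -0.001
grasp_force: 0.1
```

Request:
step_arm([
  [[0, -0.0007, 0], 0],
  [[0, 0, 0], 0],
  [[0, 0, 0], 0],
])

```text
time: 29.0
ee_pos: [0.5115, 0.0167, 0.1083]
eef_rot: [-3.139, -0.12, -0.0]
contact_force: [-0.1, 0.1, -0.7]
finger_gap: 0.003
grasp_force: 0.1
```

Request:
step_arm([
  [[0, -0.0007, 0], 0],
  [[0, 0, 0], 0],
  [[0, 0, 0], 0],
])

```text
time: 29.3
ee_pos: [0.5114, 0.0174, 0.1083]
eef_rot: [3.139, 0.12, 0.0]
contact_force: [-0.8, 0.4, 0.1]
finger_gap: -0.002
grasp_force: 0.1
```

Request:
step_arm([
  [[0, 0.01, 0], 0],
  [[0, 0.02, 0], 0],
  [[0, 0.01, 0], 0],
  [[-0.02, 0, -0.03], 0],
  [[-0.03, 0, -0.03], 0],
  [[-0.03, 0, -0.01], 0],
  [[0, 0, 0], 0],
  [[0, 0, 0], 0],
])

```text
time: 30.1
ee_pos: [0.435, -0.029, 0.1787]
eef_rot: [3.139, 0.118, 0.003]
contact_force: [0.3, 0.2, -0.6]
finger_gap: 0.004
grasp_force: 0.0
```

Request:
step_arm([
  [[0, 0, 0], 0],
  [[0, 0, 0], 0],
  [[0, 0, 0], 0],
  [[0, 0, 0], 0],
  [[0, 0, 0], 0],
  [[0, 0, 0], 0],
])

```text
time: 30.7
ee_pos: [0.4347, -0.0286, 0.1781]
eef_rot: [3.139, 0.12, -0.0]
contact_force: [-0.1, -0.7, 0.1]
finger_gap: -0.002
grasp_force: 0.0
```

```bash
python3 m.py; python3 - <<'E'
from h import *
w=np.load("wN.npy");g=cv2.cvtColor(w,cv2.COLOR_RGB2HSV)
for v in (73,84,87,90,98): print(v,''.join('Y' if (15<g[v,u,0]<35 and g[v,u,1]>120 and g[v,u,2]>110) else ('W' if g[v,u,1]<40 and g[v,u,2]>150 else ('d' if g[v,u,1]<70 else '.')) for u in range(190,380)))
E
```

```text
[ 0.43471123 -0.02857189  0.17814914] 30.7
('blank', (0.25, -6.375, 0.976), (0.0, -3.25, 0.991), (-0.125, 3.0, 0.985), 0.002, 0.233)
('pan', (0.375, -3.125, 0.937), array([ 0.41, -6.29]), np.float64(0.001))
[212  71  38  32 836] [230.2  85.8] [0.5172 0.0346 0.105 ]
[ 44  77  20  21 301] [53.  86.5] [0.508  0.1487 0.105 ]
[ 296  219   95   35 1981] [343.3 236.7] [ 0.417 -0.049  0.105]
73 ............................YYYYYYYYYYYYYYYYYYYYYYYYYYYYYYYY..................................................................................................................................
84 WWWWWWWWWWWWWWWWWWWWWWYYYYYYYYYYYYYYYYYYYYYYY........YYYYY..ddWWWWWWWWWWWWWWWWWWWWWWWWWWWWWWWWWWWWWWWWWWWWWWWWWWWWWWWWWWWWWWWWWWWWWWWWWWWWWWWWWWWWWWWWWWWWWWWWWWWWWWWWWWWWWWdddddddddWWWWWWWWW
87 WWWWWWWWWWWWWWWWWWWWWW.YYYYYYYYYYYYYYYYYYYYYY.........YYYY..ddddddddddWWWWWdWWWWWWWdWWWWWWdWWWWWWdWWWWWWdWWWWWWWdWWWWWWdWWWWWWdWWWWWWWdWWWWWWdWWWWWWdWWWWWWddWWWWWWWWWWWWWWWddddddddWWWWWWWWWW
90 WWWWWWWWWWWWWWWWWWWWWWW.YYYYYYYYYYYYYYYYYYYY.........YYYYY..dddddddddddWWWWWWWWWWWWWWWWWWWWWWWWWWWWWWWWWWWWWWWWWWWWWWWWWWWWWWWWWWWWWWWdWWWWWWdWWWWWWWWWWWWWWWWWWWWWWWWWWWWWWddddddddWWWWWWWWWW
98 .................................YYYYYYYYYYYYYYYYYYYYYYYYYY...................................................................................................................................
```

Both measures give a tilt of about 0.002 rad. I'll take one last picture to confirm before handing in.

```bash
python3 - <<'E'
from h import *
t=np.load("sN.npy"); a=snap("side"); print(tilt(a)[0][4],tilt(a)[1][3])
m=np.hstack([cv2.resize(a[110:230,300:390],(400,533),interpolation=2),cv2.resize(a[250:330,280:375],(400,533),interpolation=2)])
cv2.imwrite("pics/z.png",m[:,:,::-1])
E
```

```text
0.002 0.001
```

View pics/z.png

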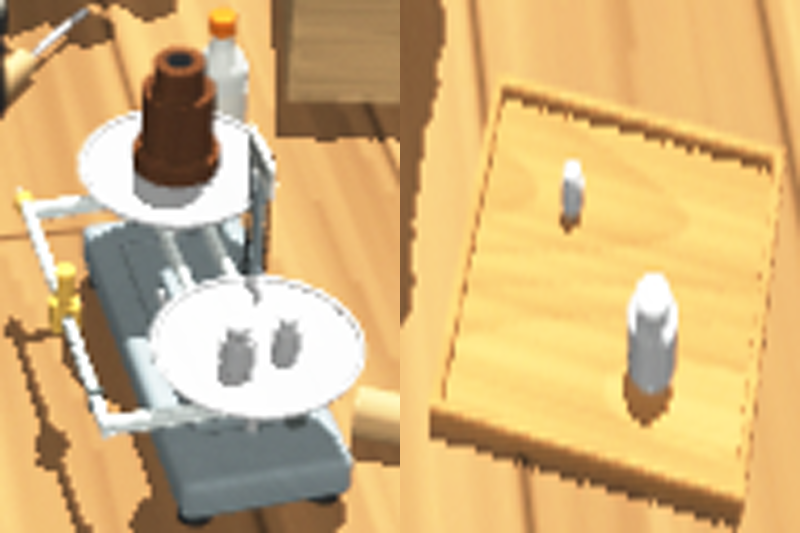

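The picture shows w100 and w50 upright on the right pan at (237,357) and (285,343), and the blank standing on the left pan. w20 and w200 are upright in the tray at (571,190) and (652,335). The beam is level and the hand is clear.

```bash
python3 -c "
from cell import arm
print(arm.job_done())"
```

```text
the job is handed in; nothing more can be done
None
```

I handed the job in with the beam at rest about 0.002 rad from level: the 100 g and 50 g weights are on the right pan and the poise is within a millimetre or two of its zero, so the blank weighs about 150 g.

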